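Cock and load the spoon catapult

ROBOT

A 6-joint arm with a two-finger parallel gripper is mounted at the origin on the work surface. World frame = base frame: x ahead of the robot, y to its left, z up, the work surface at z = 0. Lengths are in m, angles in degrees, forces in N, time in s.
With the tool pointing down it reaches from about 0.4 to 0.825 m from the base axis. Payload 7 kg.
Tool frame: the origin (TCP) lies between the finger pads; the fingertips stand ctrl.nose_length ahead of it and the grasp point (between the pads) lies 2 mm behind it (ctrl.nose_length is the distance from the TCP to the fingertips, in m); z points along the fingers, y is the line along which they close (so a half turn about z gives the same grasp; the last joint's range is limited). The gripper opens to 88 mm and grips with 3 to 60 N. Pads are 19 mm wide; open, the fingers measure 130 mm over their backs; the gripper's body (78 mm by 193 mm) begins 47 mm behind the grasp point.
Start: joints at [86.179, 20.546, 0.682, 0, -70.136, -16.507], TCP at [0.235, 0.633, 0.244] pointing down, gripper open.
Joint ranges: [-176.03, 176.03], [-82.01, 121.73], [-58.28, 71.71], [-173.87, 95.51], [-174.79, -0.11], [-173.66, 173.66]. Speed limits (degrees/s): [136.94, 136.94, 172.46, 180, 180, 180].

INTERFACE

Orientations are given as [roll, pitch, yaw] about the fixed x, y, z axes, in that order (R = Rz(yaw) Ry(pitch) Rx(roll)).
In Python, from plant import ctrl gives the robot as it stands.
- The arm moves only by the tool apply_moves, never from a script. Its argument "commands" is a list of rows, each a list of 3 entries, a list of its own where there are three numbers: the shift along the world's x, y, z in cm, then the turn about the world's z in rad, then the closure, from 0 (fully open) to 1 (shut). In form: [[[x, y, z], turn, jaw], ...]. A call has 1 to 20 rows; each row is the pose to reach, as a shift and turn from the pose commanded when the call began; what a row does not reach only later rows make up. A row lasts 1/12 s, in which the tool goes at most 41.7 mm and 7.16 degrees, less where a joint would pass 70% of its speed; a pose out of reach is approached as far as the arm can. A call with a gripper value outside its range is refused whole. The fingers move at their own pace and stop on an object; the grip force is fixed at half the most. Time passes only in rows, so rows that repeat a pose let the fingers close. It gives the time, the measured TCP pose, the force, the opening and the grip force at its end, in the units of the state.
- ctrl.get_obs(): the state, without advancing time (a new reading comes with each control period).
- ctrl.snapshot(name): name is "side" or "top" or "wrist"; returns a dict with "img" (384x512x3 uint8, red, green, blue), "fx", "fy", "cx", "cy" (pixels), "T" (4x4, takes a point from camera to world coordinates). Camera axes: x right, y up, looking along -z (the intrinsics and any distortion apply to the point x, -y, -z); pixel columns grow to the right and rows downward; lengths in m; the calibration is good to about 2 mm. A picture is of the moment at which its call begins. There is no depth.
- ctrl.close_job(): hands the job in; it is judged then, once.
Trained networks look in a picture, given as the dict that the camera call returned (one of the last four; its "shot" number tells which), for a name from the list of things; names that differ only in an ending like _2 or _b are one class to them, and where a whole thing is asked for, a point or a joint stands for the part that bears it (a point fixed in the world has none). Each returns a list of dicts, best first, with "score" (0 to 1); they miss things now and then, are a little off and sometimes report something else, mostly with a low value. They report only what shows in the picture. A call takes as long as a camera call. They do not tell look-alikes from the thing itself.
- ctrl.search_frame(picture, target): "at" ([column, row] in pixels, amid what is visible of it).
- ctrl.spot_point(picture, target): "at" ([column, row] in pixels: a listed point, or the origin of a listed thing).
The state is a dict: "clock": time; "joint_pos": joint angles; "qvel": joint speeds; "tau": joint torques, N m; "tool_pos": TCP position; "orientation": TCP orientation; "force": force on the tool from outside, world axes, zero at the start; "moment": the same for the moment, N m; "opening": finger opening in m; "gripper_force": force on a finger pad.
Only numpy, scipy, OpenCV 4.12 (cv2) and the standard library are available. Lean on these libraries where they do the work, as an engineer would, in place of code of your own. Each camera call takes 0.05 s, during which the arm holds its last target. There are 200 camera calls.

TASK

Get the toy catapult on the kitchen bench ready for its next shot. First draw its spoon arm back and down until it hooks under the catch, and let go without it firing; then lift the lid of the orange sandwich box right back until it rests open on its stop, take out the blue ball and set it gently in the bowl of the hooked spoon. The catapult must stay hooked, never let the arm snap back, and leave the tiffin, the jar and the muffin mould where they are.

Things in the scene. Friction and masses are not known exactly. Their poses are not given: they have to be found in the camera images.
- catapult: Wooden toy catapult, fixed to the bench, 235 mm long (x), 110 mm wide (y). Origin on the bench; x is the firing direction, z up. Two uprights, 130 mm high at x = 40 mm, carry a green stop bar (18 mm thick, at x = 46, z = 112 mm). Behind them the frame is only 30 mm high. At the rear, x = -154 mm, stands the catch, a steel hook 20 mm wide and 98 mm high.
- spoon (a joint): Spoon-shaped wooden arm, rad: 0 = fired, upright against the stop bar; grows as it is drawn back (catapult -x) and down. A spring pulls it to 0 (2 N at the bowl upright, 4 N drawn back). It hooks at 1.45 (7 degrees above level), stops at 1.52: press past 1.47, pause, let it rise slowly. Stick 10 mm thick; a steel cross pin (34 x 8 mm) 185 mm from the axle is what hooks.
- bowl (a point): Centre of the inner floor of the spoon's bowl, a round dish 60 mm wide inside, 68 mm outside, 10 mm deep, 130 mm from the axle; moves with the arm. The dish faces the catapult's +x with the arm upright, and upwards once hooked; the floor is then 65 mm above the bench and 99 mm behind the catapult's origin.
- catch (a joint): Hair-trigger hook, rad: 0 = upright, ready or hooked over the pin, held by a weak spring. The pin coming down pushes its sloping nose back (to about 0.15), then it springs over the pin by itself. About 1 N on its nose or red tab moves it 0.07 rad and fires the arm.
- sandwich_box: Orange plastic sandwich box, fixed to the bench, 125 mm (x) by 150 mm (y) by 70 mm high, walls 3 mm, origin under its centre, z up. Its lid is hinged along the +x rim, 62.5 mm from the origin and 70 mm up. A red ring 12 mm high in the middle of the floor, close around the ball's foot, keeps it in place.
- lid (a joint): Lid of the sandwich box (110 g, orange rim, clear window), in rad: 0 = shut, grows as it is lifted, stop at 1.85, on which it rests by its weight; past about 1.57 it falls back on to the stop, before that it falls shut.
- lid_tab (a point): Grip point of the lid's white tab, a bar 14 mm wide and 14 mm high that stands out 44 mm from the middle of the lid's front edge (box -x side). The point lies 28 mm out from the edge, 153 mm from the hinge line, 71 mm above the bench when shut. Moves with the lid.
- ball_center (a point): Centre of the blue ball, 56 mm diameter, about 30 g; it starts inside the shut sandwich box in the middle of the floor, its centre 31 mm above the bench.
- tiffin: Three-tier round steel tiffin, 104 mm diameter (118 mm across its carrying frame), 190 mm high with its handle, origin under its centre. Leave alone.
- jar: Clear glass jar with a twist cap, 76 mm diameter, 110 mm high, origin under its centre. Leave alone.
- mould: Red silicone muffin mould, an open cup 74 mm wide at the top and 35 mm high, origin under its centre. Leave alone.
- axle (a point): Pivot of the spoon arm, on the catapult's mid-plane, 50 mm above the bench and 30 mm ahead (+x) of its origin; the axle runs along the catapult's y.
- release_tab (a point): Centre of the catch's red release tab, 30 x 26 x 6 mm, behind the hook, about 86 mm above the bench. Touching it fires the arm.
Not all that is in view belongs to the job. Several things have the shape of the sandwich_box; the one meant has the colours described above.

How it is judged (in metres and radians):
On the way, in this order (a step that is already met when the one before it is completed fails the run):
1. the spoon arm is hooked under the catch with the robot off the catapult (value of joint spoon above 1.42 rad and value of joint catch below 0.05 rad and contact force between each of the fingers, the arm and catapult below 0.1 N), for 0.3 s.
2. the lid rests open on its stop (value of joint lid above 1.78 rad), for 0.3 s.
3. the ball is lifted out of the box (height (world z) of ball_center above 0.09 m), for 0.1 s.
At the end, for the whole second after the job is handed in: The spoon arm is hooked (arm joint above 1.42 rad, catch within 0.05 rad of upright), the ball lies at rest in the spoon's bowl (centre within 36 mm of the bowl's floor centre and above 80 mm), and the lid rests open on its stop (above 1.78 rad) (value of joint spoon above 1.42 rad and value of joint catch below 0.05 rad and value of joint lid above 1.78 rad and distance between ball_center and bowl below 0.036 m and height (world z) of ball_center above 0.08 m and linear speed of ball below 0.03 m/s); the robot touches nothing.
It fails at once if the spoon arm snaps back (fires) (velocity of joint spoon below -5 rad/s).
It fails at once if the ball is dropped (falls free faster than 0.6 m/s, from over about 2 cm) (linear speed of ball above 0.6 m/s and contact force between the fingers and ball below 0.1 N).
It fails at once if the tiffin is moved more than 30 mm (distance of tiffin from where it was at the start of the episode above 0.03 m).
It fails at once if the jar is moved more than 30 mm (distance of jar from where it was at the start of the episode above 0.03 m).
It fails at once if the muffin mould is moved more than 30 mm (distance of mould from where it was at the start of the episode above 0.03 m).
It also fails if it takes over 67 s, if anything falls off the work surface, if the arm or the gripper's body presses on something with over 40 N, if the wrist force passes 120 N, or if a joint passes its speed limit or range.

## Working session

There is one attempt and no reset: what is moved stays moved. The work goes in short steps, Python scripts to look and compute and a tool call to move; the robot and the scene stay as the last step left them, time stands still between calls to the robot, and variables do not carry over. Pictures are saved under pics/ and viewed, at most 10 in all, crops included, and the job is handed in when it is done.

Besides the shell and the picture viewer there is one more tool, called after "Call:" as name(argument=value, ...) on one line, values as JSON. apply_moves: Moves the arm, as the interface text tells. Its arguments: {"type":"object","properties":{"commands":{"type":"array"}},"required":["commands"]}

```bash
mkdir -p pics
cat > h.py <<'E'
import numpy as np, cv2, json
from plant import ctrl
def ray(s,p):
    T=np.array(s["T"]); d=np.array([(p[0]-s["cx"])/s["fx"],-(p[1]-s["cy"])/s["fy"],-1.0])
    return T[:3,3],T[:3,:3]@d
def atz(s,p,z):
    o,d=ray(s,p); return o+d*(z-o[2])/d[2]
def proj(s,P):
    T=np.array(s["T"]); c=T[:3,:3].T@(np.array(P)-T[:3,3])
    return [s["cx"]-s["fx"]*c[0]/c[2], s["cy"]+s["fy"]*c[1]/c[2]]
def tri(rs):
    A=np.zeros((3,3));b=np.zeros(3)
    for o,d in rs:
        d=d/np.linalg.norm(d);M=np.eye(3)-np.outer(d,d);A+=M;b+=M@o
    return np.linalg.solve(A,b)
def save(s,n): cv2.imwrite(f"pics/{n}.png",s["img"][:,:,::-1])
E
python3 - <<'E'
from h import *
np.set_printoptions(precision=3,suppress=True)
S={}
ims=[]
for n in("side","top"):
    s=ctrl.snapshot(n);ims.append(s["img"]);print(n,[k for k in s],s["fx"],np.array(s["T"])[:3].tolist())
    for t in["catapult","axle","bowl","release_tab","sandwich_box","lid_tab","tiffin","jar","mould","ball_center"]:
        r=ctrl.spot_point(s,t);print(t,[(np.round(x["at"]).tolist(),round(x["score"],2)) for x in r[:3]])
        if n=="top" and r: print("   ",[atz(s,x["at"],{"lid_tab":.071,"axle":.05,"release_tab":.086,"ball_center":.031}.get(t,0)) for x in r[:3]])
cv2.imwrite("pics/a.png",cv2.resize(np.hstack(ims),(800,300))[:,:,::-1])
save(s,"top0"); print(ctrl.get_obs(),ctrl.nose_length)
cv2.imwrite("pics/side0.png",ims[0][:,:,::-1])
E
```

```text
side ['img', 'fx', 'fy', 'cx', 'cy', 'T', 'shot'] 346.6443571866284 [[-0.9942065847828917, 0.06392318848299566, -0.08641234141317113, 0.4462629453528521], [-0.10690337650185557, -0.5044588064139623, 0.8567922622922682, 0.8695404638617927], [0.011177426664556804, 0.8610662800305028, 0.5083698717740762, 0.6291439023146064]]
catapult [([259.0, 198.0], 0.58)]
axle [([254.0, 189.0], 0.96), ([250.0, 254.0], 0.54)]
bowl [([254.0, 153.0], 0.61)]
release_tab [([308.0, 177.0], 0.44), ([253.0, 156.0], 0.22)]
sandwich_box [([268.0, 344.0], 0.88), ([246.0, 254.0], 0.83), ([326.0, 277.0], 0.82)]
lid_tab [([279.0, 240.0], 0.95), ([368.0, 262.0], 0.91), ([318.0, 330.0], 0.76)]
tiffin [([180.0, 331.0], 0.8), ([253.0, 157.0], 0.66), ([310.0, 175.0], 0.45)]
jar [([174.0, 231.0], 0.82)]
mould [([239.0, 176.0], 0.43)]
ball_center []
top ['img', 'fx', 'fy', 'cx', 'cy', 'T', 'shot'] 483.35026767699827 [[0.025703588244503542, 0.9978567142284256, -0.06017726664287201, 0.4579888807839636], [-0.9996676324954906, 0.025537243838650258, -0.0035318151121318956, -0.013783807621227143], [-0.0019874838912517607, 0.06
[... 617 characters left out ...]
([0.231, 0.193, 0.071])]
tiffin [([117.0, 144.0], 0.84)]
    [array([0.662, 0.393, 0.   ])]
jar [([239.0, 104.0], 0.58)]
    [array([0.79, 0.04, 0.  ])]
mould [([374.0, 163.0], 0.67)]
    [array([ 0.627, -0.356,  0.   ])]
ball_center []
{'clock': 1.1, 'joint_pos': array([ 86.179,  20.545,   0.681,  -0.002, -70.138, -16.505]), 'qvel': array([-0.025, -0.038, -0.004, -0.061,  0.04 , -0.039]), 'tau': array([  0.001, -58.24 ,  29.33 ,   7.003,   0.012,  -0.   ]), 'tool_pos': array([0.234, 0.633, 0.244]), 'orientation': array([179.998,   0.001, -20.326]), 'force': array([ 0.567, -0.58 , -0.036]), 'moment': array([-0.045, -0.006,  0.024]), 'gripper_force': 0.0, 'opening': 0.08768334108872705} 0.017
```

View images.

View pics/top0.png

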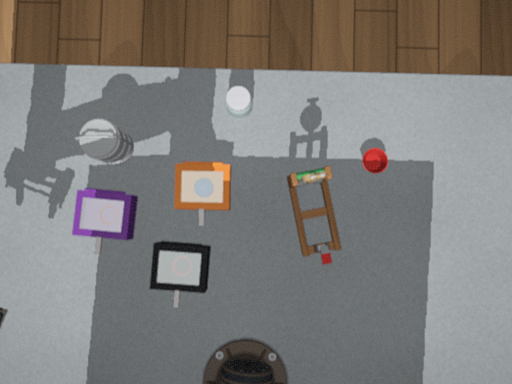

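View pics/side0.png

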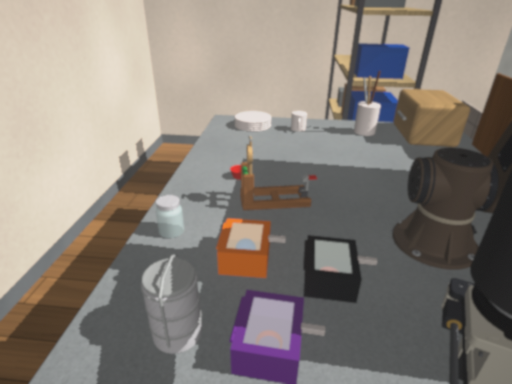

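Top view: the box-shaped candidates are orange (203,187), purple (105,213) and black (181,267). Orange fits the description, and a blue ball shows through its window. The catapult is at (313,212) with its red tab at (326,258). The mould is at (374,161), the jar at (238,99) and the tiffin at (100,141). I'll check orange in an enlarged crop and measure it.

Run:
```python
from h import *
np.set_printoptions(precision=4,suppress=True)
s=ctrl.snapshot("top");img=s["img"]
hsv=cv2.cvtColor(img,cv2.COLOR_RGB2HSV)
def rect(m,z,n):
    c,_=cv2.findContours(m.astype(np.uint8),cv2.RETR_EXTERNAL,cv2.CHAIN_APPROX_NONE);c=max(c,key=cv2.contourArea)
    P=np.array([atz(s,p,z)[:2] for p in c[:,0]],np.float32);r=cv2.minAreaRect(P);print(n,len(c),r);return P
H,S,V=[hsv[...,i].astype(int) for i in range(3)]
m=(H>7)&(H<18)&(S>190)&(V>150);m[:,260:]=0;m[:150]=0;m[230:]=0
rect(m,.07,"box")
m2=(H<20)&(S>90)&(V>50);m2[:,:280]=0;m2[:,350:]=0;m2[:165]=0;m2[265:]=0
rect(m2,.03,"cat")
red=((H<4)|(H>176))&(S>180);red[:,:300]=0;red[:,345:]=0;red[:240]=0
ys,xs=np.nonzero(red);print("tab",xs.mean(),ys.mean(),atz(s,(xs.mean(),ys.mean()),.086),len(xs))
b=(H>95)&(H<115)&(S>60);b[:,:190]=0;b[:,218:]=0;b[:170]=0;b[205:]=0
ys,xs=np.nonzero(b);print("ball",len(xs),xs.mean(),ys.mean(),atz(s,(xs.mean(),ys.mean()),.04))
c=np.hstack([cv2.resize(img[150:250,165:245],None,fx=5,fy=5,interpolation=2),cv2.resize(img[155:275,285:345],(300,600),interpolation=2)[:500]]) if 0 else np.hstack([cv2.resize(img[155:275,165:245],(400,600),interpolation=2),cv2.resize(img[155:275,275:355],(400,600),interpolation=2)])
cv2.imwrite("pics/crop1.png",c[:,:,::-1])
```

```text
box 3 ((0.527202308177948, 0.07097697257995605), (0.0019530542194843292, 0.003891388885676861), 46.60940170288086)
cat 402 ((0.48460865020751953, -0.1874760091304779), (0.23727324604988098, 0.12444460391998291), 11.987090110778809)
tab 325.8833333333333 258.25 [ 0.3551 -0.2095  0.086 ] 60
ball 0 nan nan [nan nan nan]<stdin>:16: RuntimeWarning: Mean of empty slice.
  ret = ret.dtype.type(ret / rcount)
```

View pics/crop1.png

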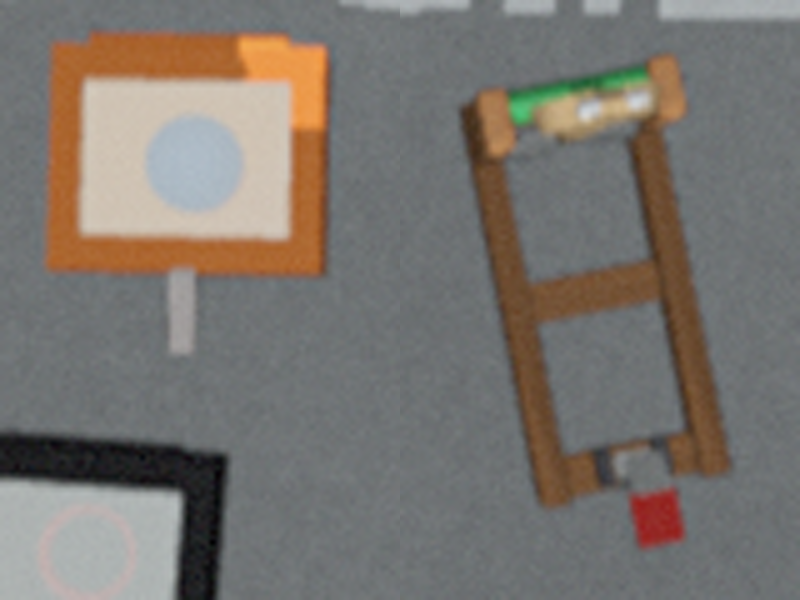

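Left crop: the orange box, with the blue ball at (195,163) and its white tab at (181,310). Right crop: the catapult, with upright tops at (495,122) and (667,88) and its red tab at (657,517). Orange is confirmed.

Run:
```python
from h import *
np.set_printoptions(precision=4,suppress=True)
s=ctrl.snapshot("top")
A=lambda u,v,z:atz(s,(165+u/5-.4,155+v/5-.4),z)
B=lambda u,v,z:atz(s,(275+(u-400)/5-.4,155+v/5-.4),z)
print("box BL,BR,TR",A(47,270,.07),A(325,275,.07),A(328,46,.07),A(52,43,.07))
print("tab end,base,grip",A(181,352,.077),A(182,268,.077),A(181.5,322,.077))
print("ball",A(195,163,.045))
print("uprights",B(495,122,.13),B(667,88,.13))
print("rails rear L,R",B(543,505,.03),B(728,468,.03)); print("Lfront-ish",B(488,160,.03),"R",B(665,150,.03))
print("catch top",B(640,463,.09),"tab",B(657,517,.086))
for t in("axle","bowl"):
  r=ctrl.spot_point(s,t);print(t,[(x["at"],x["score"],atz(s,x["at"],.05 if t=="axle" else .18)) for x in r[:2]])
```

```text
box BL,BR,TR [0.4787 0.2078 0.07  ] [0.4798 0.0549 0.07  ] [0.6064 0.0568 0.07  ] [0.6041 0.2095 0.07  ]
tab end,base,grip [0.4357 0.1319 0.077 ] [0.4815 0.1328 0.077 ] [0.4521 0.1321 0.077 ]
ball [0.5412 0.131  0.045 ]
uprights [ 0.5637 -0.1145  0.13  ] [ 0.584  -0.2047  0.13  ]
rails rear L,R [ 0.3565 -0.1539  0.03  ] [ 0.3799 -0.2576  0.03  ]
Lfront-ish [ 0.5503 -0.1189  0.03  ] R [ 0.5585 -0.2192  0.03  ]
catch top [ 0.3848 -0.1995  0.09  ] tab [ 0.3558 -0.2098  0.086 ]
axle [([307.6, 182.1], 0.89, array([ 0.5627, -0.1601,  0.05  ]))]
bowl [([315.7, 181.0], 0.63, array([ 0.5559, -0.1665,  0.18  ]))]
```

Call:
apply_moves(commands=[[[0,0,8],0,1],[[2,-4,8],0.1,1],[[4,-8,8],0.2,1],[[6,-12,8],0.3,1],[[8,-16,8],0.4,1],[[10,-20,8],0.5,1],[[12,-24,8],0.572,1],[[14,-28,8],0.572,1],[[16,-32,8],0.572,1],[[18,-36,8],0.572,1],[[20,-40,8],0.572,1],[[22,-44,8],0.572,1],[[24,-48,8],0.572,1],[[26,-52,8],0.572,1],[[28,-56,8],0.572,1],[[30,-60,8],0.572,1],[[32,-64,8],0.572,1],[[34,-68,8],0.572,1],[[36,-72,8],0.572,1],[[37.5,-75.5,8],0.572,1]])

```text
clock: 2.97
tool_pos: [0.5835, -0.0679, 0.3238]
orientation: [180.0, -0.0, 12.4]
force: [0.6, 0.9, 0.6]
opening: 0.0004
gripper_force: 0.0
```

Call:
apply_moves(commands=[[[0,0,0],0,1],[[0,0,0],0,1],[[0,0,0],0,1]])

```text
clock: 3.22
tool_pos: [0.5827, -0.0661, 0.3233]
orientation: [-180.0, 0.0, 12.4]
force: [-0.2, 0.5, 0.0]
opening: 0.0006
gripper_force: 0.0
```

Run:
```python
from h import *
np.set_printoptions(precision=4,suppress=True)
for n in("wrist","side"):
  s=ctrl.snapshot(n)
  save(s,n+"1")
o,a=np.array([.5348,-.1682,0]),np.radians(12.5)
d=np.array([np.cos(a),np.sin(a),0]);l=np.array([-d[1],d[0],0]);z=np.array([0,0,1])
# fold: overlay of predicted points
im=s["img"].copy()
for P in [(.03,0,.05),(.03,0,.18),(.04,.046,.13),(.04,-.046,.13),(-.183,0,.086),(.03,0,.235)]:
    q=proj(s,o+P[0]*d+P[1]*l+P[2]*z);cv2.circle(im,tuple(int(round(v*1)) for v in q),1,(0,255,255),-1);print(P,q)
cv2.imwrite("pics/side1.png",cv2.resize(im[110:230,200:360],(800,600),interpolation=2)[:,:,::-1])
print(ctrl.get_obs()["tool_pos"])
```

```text
(0.03, 0, 0.05) [np.float64(250.84446965984228), np.float64(188.81306197009542)]
(0.03, 0, 0.18) [np.float64(251.0635763627443), np.float64(153.73221186895807)]
(0.04, 0.046, 0.13) [np.float64(249.32347391853227), np.float64(174.06354922350627)]
(0.04, -0.046, 0.13) [np.float64(246.70297529965876), np.float64(161.98759501160242)]
(-0.183, 0, 0.086) [np.float64(312.56033589373874), np.float64(176.91791014656673)]
(0.03, 0, 0.235) [np.float64(251.1642435977081), np.float64(137.6145297849024)]
[ 0.5826 -0.0649  0.3238]
```

View pics/side1.png

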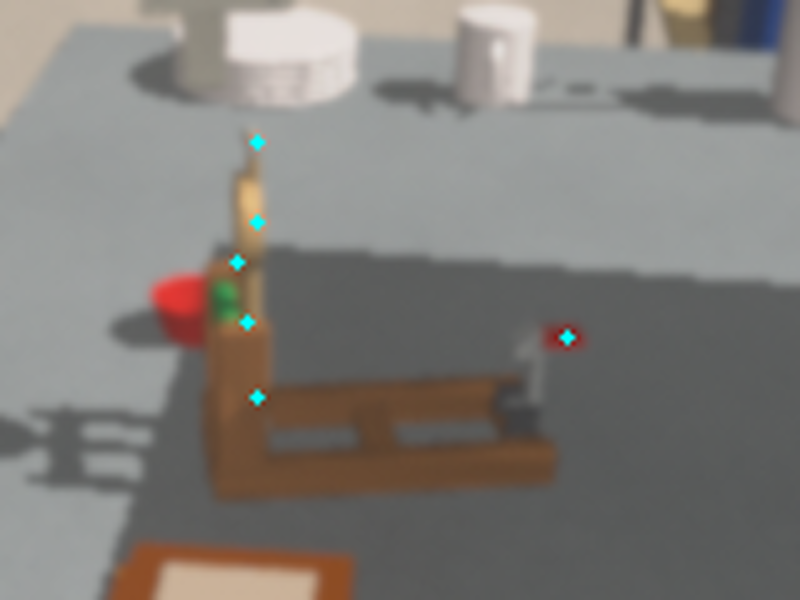

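Run:
```python
import numpy as np
c=np.array([.5827,-.0655,.3236]);ax=np.array([.5641,-.1617]);d=np.array([.9763,.2164])
for th in np.r_[0:1.41:.1,1.45,1.49,1.51]:
    r=150-10*th/1.5;u=-r*np.sin(th)+10
    print(round(th,2),np.round(np.r_[ax+d*u/1000-c[:2],(67+r*np.cos(th))/1000-c[2]]*100,1).tolist())
```

```text
0.0 [-0.9, -9.4, -10.7]
0.1 [-2.3, -9.7, -10.8]
0.2 [-3.8, -10.0, -11.1]
0.3 [-5.2, -10.4, -11.5]
0.4 [-6.5, -10.6, -12.1]
0.5 [-7.7, -10.9, -12.8]
0.6 [-8.9, -11.2, -13.6]
0.7 [-10.0, -11.4, -14.5]
0.8 [-11.0, -11.6, -15.6]
0.9 [-11.9, -11.8, -16.7]
1.0 [-12.7, -12.0, -17.9]
1.1 [-13.3, -12.2, -19.2]
1.2 [-13.8, -12.3, -20.5]
1.3 [-14.2, -12.4, -21.9]
1.4 [-14.4, -12.4, -23.3]
1.45 [-14.5, -12.4, -24.0]
1.49 [-14.5, -12.4, -24.5]
1.51 [-14.5, -12.4, -24.8]
```

Call:
apply_moves(commands=[[[1.2,-3.5,0],0,1],[[2.2,-6,0],0,1],[[2.5,-8.7,0],0,1],[[2.5,-8.7,0],0,1],[[2.5,-8.7,-3.5],0,1],[[2.5,-8.7,-7],0,1],[[2.5,-8.7,-10.6],0,1],[[2.5,-8.7,-10.6],0,1],[[2.5,-8.7,-10.6],0,1]])

```text
clock: 4.07
tool_pos: [0.6071, -0.1517, 0.2171]
orientation: [-180.0, 0.2, 12.6]
force: [-0.4, 0.4, 0.8]
opening: 0.0007
gripper_force: 0.0
```

Call:
apply_moves(commands=[[[-1.7,-0.4,0],0,1],[[-3.4,-0.7,-0.1],0,1],[[-4.1,-0.9,-0.1],0,1],[[-4.8,-1.0,-0.2],0,1],[[-6.3,-1.3,-0.5],0,1],[[-7.7,-1.7,-0.9],0,1],[[-9.0,-1.9,-1.5],0,1],[[-10.2,-2.2,-2.2],0,1],[[-11.4,-2.5,-3.0],0,1],[[-12.5,-2.7,-3.9],0,1],[[-13.5,-2.9,-5.0],0,1],[[-14.4,-3.1,-6.1],0,1],[[-15.2,-3.3,-7.3],0,1],[[-15.8,-3.5,-8.6],0,1],[[-16.3,-3.6,-9.9],0,1],[[-16.5,-3.6,-10.6],0,1],[[-16.5,-3.6,-10.6],0,1],[[-16.5,-3.6,-10.6],0,1]])

```text
clock: 5.57
tool_pos: [0.4437, -0.1889, 0.1125]
orientation: [180.0, -0.0, 12.5]
force: [-0.9, -1.0, 3.4]
opening: 0.0004
gripper_force: 1.3
```

Run:
```python
from h import *
s=ctrl.snapshot("side");o=ctrl.get_obs();print(o["force"],o["tool_pos"])
w=ctrl.snapshot("wrist")["img"]
im=np.hstack([cv2.resize(s["img"][120:220,210:343],(400,300),interpolation=2),cv2.resize(w,(400,300))])
cv2.imwrite("pics/b.png",im[:,:,::-1])
```

```text
[-1.99015096 -0.2795516   3.38771508] [ 0.44376738 -0.18887097  0.11262336]
```

View pics/b.png

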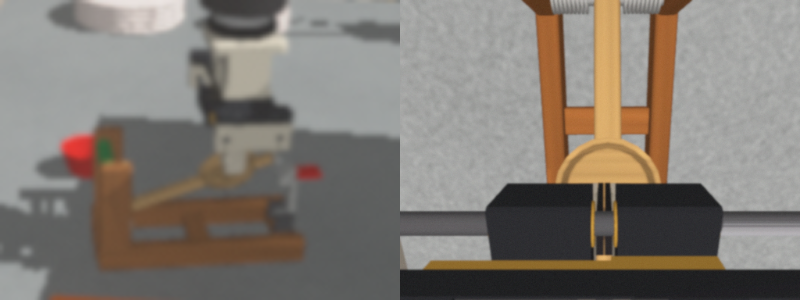

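The spoon is drawn to about 1.25 rad and the fingers sit centred in the bowl. The left panel shows the bowl at about (230,170) with the hook just behind it. Next I press down slowly.

Call:
apply_moves(commands=[[[-0.1,0,-0.3],0,1],[[-0.2,-0.1,-0.6],0,1],[[-0.2,-0.1,-0.9],0,1],[[-0.3,-0.1,-1.2],0,1],[[-0.3,-0.1,-1.5],0,1],[[-0.3,-0.1,-1.8],0,1],[[-0.3,-0.1,-2.1],0,1],[[-0.4,-0.1,-2.4],0,1],[[-0.4,-0.1,-2.7],0,1],[[-0.4,-0.1,-2.9],0,1],[[-0.4,-0.1,-3.1],0,1],[[-0.4,-0.1,-3.3],0,1],[[-0.4,-0.1,-3.3],0,1],[[-0.4,-0.1,-3.3],0,1]])

```text
clock: 6.83
tool_pos: [0.4387, -0.1898, 0.0784]
orientation: [-180.0, 0.0, 12.4]
force: [-2.3, -0.5, 3.2]
opening: 0.0001
gripper_force: 1.5
```

Call:
apply_moves(commands=[[[0,0,-0.1],0,1],[[0,0,-0.2],0,1],[[0,0,-0.3],0,1],[[0,0,-0.3],0,1],[[0,0,-0.3],0,1],[[0,0,-0.3],0,1]])

```text
clock: 7.33
tool_pos: [0.4388, -0.1898, 0.0755]
orientation: [-180.0, 0.0, 12.4]
force: [-2.8, -1.2, 3.2]
opening: 0.0006
gripper_force: 1.5
```

Run:
```python
from h import *
w=ctrl.snapshot("side")["img"]
cv2.imwrite("pics/c.png",cv2.resize(w[140:210,250:343],(800,600),interpolation=2)[:,:,::-1])
```

```text
(no output)
```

View pics/c.png

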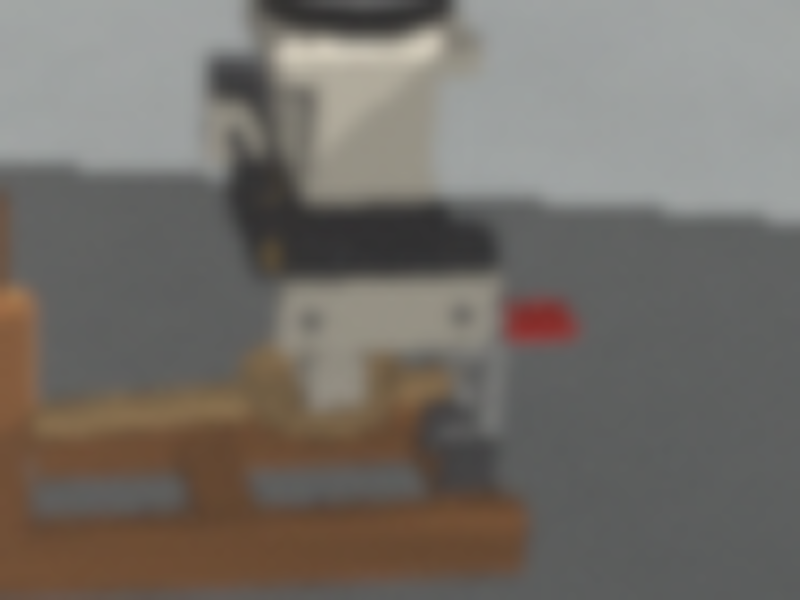

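Call:
apply_moves(commands=[[[0,0,-0.1],0,1],[[0,0,-0.2],0,1],[[0,0,-0.2],0,1],[[0,0,-0.2],0,1]])

```text
clock: 7.72
tool_pos: [0.4389, -0.1898, 0.0735]
orientation: [180.0, -0.0, 12.4]
force: [-1.5, -0.0, 3.3]
opening: 0.0006
gripper_force: 1.6
```

Call:
apply_moves(commands=[[[0,0,-0.1],0,1],[[0,0,-0.2],0,1],[[0,0,-0.2],0,1],[[0,0,-0.2],0,1]])

```text
clock: 8.05
tool_pos: [0.4391, -0.19, 0.0727]
orientation: [180.0, -0.0, 12.5]
force: [-6.6, 2.0, 18.7]
opening: 0.0005
gripper_force: 9.3
```

Call:
apply_moves(commands=[[[0,0,0],0,1],[[0,0,0.1],0,1],[[0,0,0.2],0,1],[[0,0,0.3],0,1],[[0,0,0.4],0,1],[[0,0,0.5],0,1],[[0,0,0.6],0,1],[[0,0,0.7],0,1],[[0,0,0.8],0,1],[[0,0,0.9],0,1],[[0,0,1.0],0,1],[[0,0,1.1],0,1],[[0,0,1.2],0,1],[[0,0,1.3],0,1],[[0,0,1.4],0,1],[[0,0,1.4],0,1],[[0,0,1.4],0,1]])

```text
clock: 9.47
tool_pos: [0.4387, -0.1899, 0.0854]
orientation: [-180.0, 0.0, 12.4]
force: [-1.0, -0.4, -0.1]
opening: 0.0004
gripper_force: 0.0
```

Call:
apply_moves(commands=[[[0,0,0.6],0,1],[[0,0,1.5],0,1],[[0,0,4],0,1],[[0,0,8],0,1],[[0,0,12],0,1],[[0,4,13],0,1],[[0,8,13],-0.05,1],[[0,12,13],-0.1,0.8],[[0,16,13],-0.15,0.6],[[0.5,20,13],-0.205,0.6],[[1,24,13],-0.205,0.6],[[1.3,28,13],-0.205,0.6],[[1.3,32,13],-0.205,0.6],[[1.3,32.1,13],-0.205,0.6],[[1.3,32.1,13],-0.205,0.6],[[1.3,32.1,13],-0.205,0.6]])

```text
clock: 10.8
tool_pos: [0.4516, 0.1312, 0.216]
orientation: [180.0, 0.0, 0.8]
force: [-0.5, -0.6, 0.1]
opening: 0.0346
gripper_force: 0.0
```

Run:
```python
from h import *
np.set_printoptions(precision=4,suppress=True)
s=ctrl.snapshot("wrist");S=ctrl.snapshot("side");t=ctrl.snapshot("top")
for c,n in((s,"w"),(S,"s"),(t,"t")):
  for k,z in(("lid_tab",.071),("release_tab",.086),("bowl",.065)):
    if n=="w" and k!="lid_tab":continue
    print(n,k,[(x["at"],round(x["score"],2),atz(c,x["at"],z)) for x in ctrl.spot_point(c,k)[:3]])
P=(.4515,.131,.071);q=proj(s,P);print(q,ctrl.get_obs()["tool_pos"],ctrl.get_obs()["orientation"])
w=s["img"].copy();cv2.circle(w,tuple(int(v) for v in q),3,(255,0,255),-1)
im=np.hstack([cv2.resize(S["img"][140:215,243:343],(400,300),interpolation=2),cv2.resize(w,(400,300))])
cv2.imwrite("pics/d.png",im[:,:,::-1])
```

```text
w lid_tab [([261.8, 185.8], 0.81, array([0.4536, 0.1312, 0.071 ]))]
s lid_tab [([278.8, 237.6], 0.77, array([0.4554, 0.1297, 0.071 ])), ([315.8, 327.9], 0.74, array([0.3705, 0.409 , 0.071 ])), ([367.7, 258.3], 0.68, array([0.2347, 0.1867, 0.071 ]))]
s release_tab [([310.8, 177.8], 0.45, array([ 0.3624, -0.2004,  0.086 ]))]
s bowl []
t lid_tab [([177.6, 299.2], 0.79, array([0.233 , 0.1891, 0.071 ])), ([98.2, 247.0], 0.71, array([0.3684, 0.4112, 0.071 ]))]
t release_tab [([323.2, 258.2], 0.63, array([ 0.3551, -0.2022,  0.086 ]))]
t bowl [([317.4, 230.6], 0.96, array([ 0.4284, -0.188 ,  0.065 ])), ([206.1, 186.4], 0.56, array([0.5424, 0.122 , 0.065 ]))]
[np.float64(261.9697698753718), np.float64(188.13359045949267)] [0.452  0.1308 0.2156] [-179.9968   -0.0065    0.6599]
```

View pics/d.png

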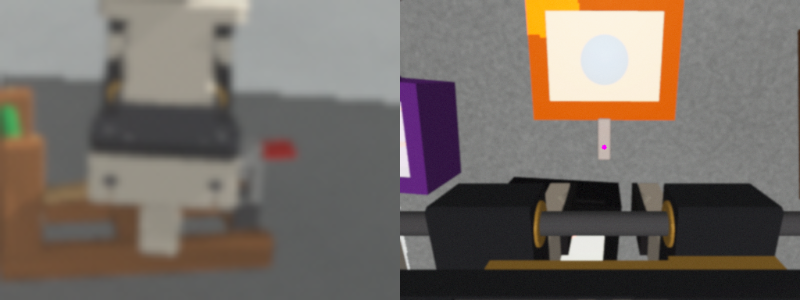

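The spoon holds hooked: the left panel shows it lying down with nothing near the red tab at (280,150). The right panel shows the tab lined up at (604,147).

Call:
apply_moves(commands=[[[0,0,-4],0,0.6],[[0,0,-8],0,0.6],[[0,0,-12],0,0.6],[[0,0,-13.5],0,0.6],[[0,0,-14.6],0,0.6],[[0,0,-14.6],0,0.6],[[0,0,-14.6],0,1],[[0,0,-14.6],0,1],[[0,0,-14.6],0,1],[[0,0,-14.6],0,1],[[0,0,-14.6],0,1],[[0,0,-14.6],0,1]])

```text
clock: 12.3
tool_pos: [0.4524, 0.1313, 0.0705]
orientation: [-180.0, -0.1, 0.7]
force: [-0.0, -2.3, 6.3]
opening: 0.0136
gripper_force: 30.0
```

Run:
```python
import numpy as np
R=153
for p in np.r_[0:1.76:.1,1.75]:
    print(round(p,2),np.round([R*(1-np.cos(p))/10,R*(1-np.cos(p))/10*.012,R*np.sin(p)/10],1).tolist())
```

```text
0.0 [0.0, 0.0, 0.0]
0.1 [0.1, 0.0, 1.5]
0.2 [0.3, 0.0, 3.0]
0.3 [0.7, 0.0, 4.5]
0.4 [1.2, 0.0, 6.0]
0.5 [1.9, 0.0, 7.3]
0.6 [2.7, 0.0, 8.6]
0.7 [3.6, 0.0, 9.9]
0.8 [4.6, 0.1, 11.0]
0.9 [5.8, 0.1, 12.0]
1.0 [7.0, 0.1, 12.9]
1.1 [8.4, 0.1, 13.6]
1.2 [9.8, 0.1, 14.3]
1.3 [11.2, 0.1, 14.7]
1.4 [12.7, 0.2, 15.1]
1.5 [14.2, 0.2, 15.3]
1.6 [15.7, 0.2, 15.3]
1.7 [17.3, 0.2, 15.2]
1.75 [18.0, 0.2, 15.1]
```

Call:
apply_moves(commands=[[[0,0,0.8],0,1],[[0.1,0,1.5],0,1],[[0.2,0,2.3],0,1],[[0.3,0,3.0],0,1],[[0.7,0,4.5],0,1],[[1.2,0,6.0],0,1],[[1.9,0,7.3],0,1],[[2.7,0,8.6],0,1],[[3.6,0,9.9],0,1],[[4.6,0.1,11.0],0,1],[[4.6,0.1,11.0],0,1]])

```text
clock: 13.22
tool_pos: [0.4987, 0.1317, 0.1813]
orientation: [180.0, -0.0, 0.7]
force: [-2.7, -0.5, 1.5]
opening: 0.0139
gripper_force: 30.0
```

Call:
apply_moves(commands=[[[1.2,0,1.0],0,1],[[2.4,0,1.9],0,1],[[3.8,0,2.6],0,1],[[5.2,0,3.3],0,1],[[6.6,0,3.7],0,1],[[8.1,0.1,4.1],0,1],[[9.6,0.1,4.3],0,1],[[11.1,0.1,4.3],0,1],[[12.7,0.1,4.2],0,1],[[13.4,0.1,4.1],0,1],[[13.4,0.1,4.1],0,1],[[13.4,0.1,4.1],0,1]])

```text
clock: 14.22
tool_pos: [0.6327, 0.133, 0.2217]
orientation: [-180.0, -0.1, 0.7]
force: [1.6, -2.0, 2.7]
opening: 0.0142
gripper_force: 30.0
```

Call:
apply_moves(commands=[[[0,0,0],0,0.6],[[0,0,0],0,0.6],[[0,0,0],0,0.6],[[0,0,0],0,0.6],[[0,0,3],0,0.6],[[0,0,6],0,0.6],[[-2,0,8],0,0.2],[[-6,0,8],0,0.2],[[-9.1,-0.1,8],0,0.2],[[-9.1,-0.1,8],0,0.2],[[-9.1,-0.1,8],0,0.2],[[-9.1,-0.1,8],0,0.2]])

```text
clock: 15.22
tool_pos: [0.5409, 0.1324, 0.301]
orientation: [-180.0, -0.0, 0.7]
force: [0.6, -0.2, 0.1]
opening: 0.0677
gripper_force: 0.0
```

Run:
```python
from h import *
np.set_printoptions(precision=4,suppress=True)
s=ctrl.snapshot("wrist");S=ctrl.snapshot("side");t=ctrl.snapshot("top")
rs=[]
for c,n in((s,"w"),(S,"s"),(t,"t")):
  for k,z in(("ball_center",.031),("lid_tab",.21)):
    r=ctrl.spot_point(c,k)[:2];print(n,k,[(x["at"],round(x["score"],2),atz(c,x["at"],z)) for x in r])
    if k=="ball_center" and r: rs.append(ray(c,r[0]["at"]))
if len(rs)>1:print(tri(rs))
o=ctrl.get_obs();print(o["tool_pos"],o["opening"])
im=np.hstack([cv2.resize(S["img"][140:290,193:393],(400,300),interpolation=2),cv2.resize(s["img"],(400,300))])
cv2.imwrite("pics/e.png",im[:,:,::-1])
```

```text
w ball_center [([260.5, 161.0], 0.82, array([0.5421, 0.1337, 0.031 ]))]
w lid_tab [([263.0, 41.3], 0.56, array([0.6501, 0.1332, 0.21  ]))]
s ball_center []
s lid_tab [([203.5, 187.9], 0.78, array([0.6488, 0.1335, 0.21  ])), ([366.9, 258.6], 0.73, array([0.289 , 0.3578, 0.21  ]))]
t ball_center [([199.9, 183.6], 0.5, array([0.552 , 0.1433, 0.031 ]))]
t lid_tab [([97.0, 246.8], 0.84, array([0.3782, 0.3697, 0.21  ])), ([178.0, 302.1], 0.8, array([0.2496, 0.1666, 0.21  ]))]
[0.5497 0.1358 0.0785]
[0.5411 0.1321 0.3002] 0.07025265223215847
```

View pics/e.png

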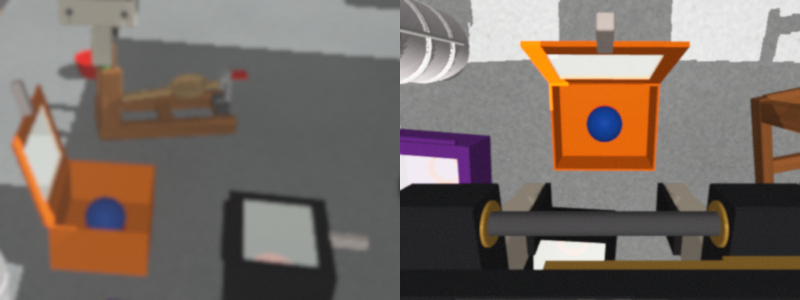

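The lid rests open at about 1.86 rad. The ball shows at (604,124) in the wrist view and the spoon is still hooked. Next is the ball.

Call:
apply_moves(commands=[[[0.1,0.1,-4],0,0.2],[[0.1,0.1,-8],0,0.2],[[0.1,0.1,-12],0,0.2],[[0.1,0.1,-16],0,0.2],[[0.1,0.1,-20],0,0.2],[[0.1,0.1,-23],0,0.2],[[0.1,0.1,-25],0,0.2],[[0.1,0.1,-26.3],0,0.2],[[0.1,0.1,-26.3],0,0.2],[[0.1,0.1,-26.3],0,1],[[0.1,0.1,-26.3],0,1],[[0.1,0.1,-26.3],0,1],[[0.1,0.1,-26.3],0,1],[[0.1,0.1,-26.3],0,1]])

```text
clock: 16.83
tool_pos: [0.5426, 0.1336, 0.0387]
orientation: [-179.9, -0.1, 0.7]
force: [0.1, 0.5, 2.6]
opening: 0.0544
gripper_force: 30.0
```

Call:
apply_moves(commands=[[[0,0,1],0,1],[[0,0,3],0,1],[[0,0,6],0,1],[[0,0,10],0,1],[[0,0,14],0,1],[[0,0,18],0,1],[[0,0,18],0,1],[[0,0,18],0,1]])

```text
clock: 17.5
tool_pos: [0.543, 0.1338, 0.2217]
orientation: [-179.8, -0.3, 0.7]
force: [0.4, -0.6, -1.2]
opening: 0.0548
gripper_force: 30.0
```

Run:
```python
from h import *
np.set_printoptions(precision=4,suppress=True)
s=ctrl.snapshot("wrist");S=ctrl.snapshot("side");t=ctrl.snapshot("top")
for c,n,k,z in((s,"w","ball_center",.21),(S,"s","ball_center",.21),(S,"s","bowl",.065),(t,"t","bowl",.065),(s,"w","bowl",.065)):
    r=ctrl.spot_point(c,k)[:2];print(n,k,[(x["at"],round(x["score"],2),atz(c,x["at"],z)) for x in r])
o=ctrl.get_obs();print(o["tool_pos"],o["opening"])
c0=np.array([.4381,-.1896,.065]);
T=t["img"].copy();W=S["img"].copy()
for im,c in((T,t),(W,S)):
    q=proj(c,c0);print(q);im[int(round(q[1])),int(round(q[0]))]=(255,0,255)
im=np.hstack([cv2.resize(T[165:285,280:360],(400,600),interpolation=0),cv2.resize(W[140:215,230:330],(400,300),interpolation=0).repeat(2,0)])
cv2.imwrite("pics/f.png",im[:,:,::-1])
```

```text
w ball_center [([263.4, 258.1], 0.62, array([0.5427, 0.1333, 0.21  ]))]
s ball_center [([247.4, 191.0], 0.51, array([0.5386, 0.1352, 0.21  ]))]
s bowl [([170.4, 230.8], 0.58, array([0.7521, 0.1272, 0.065 ])), ([287.8, 183.8], 0.53, array([ 0.4392, -0.1862,  0.065 ]))]
t bowl [([319.5, 231.1], 0.91, array([ 0.4272, -0.1938,  0.065 ]))]
w bowl []
[0.5416 0.133  0.2166] 0.05494299576256827
[np.float64(318.04478205085525), np.float64(227.0877096277507)]
[np.float64(288.15588107237187), np.float64(183.35250748120768)]
```

View pics/f.png

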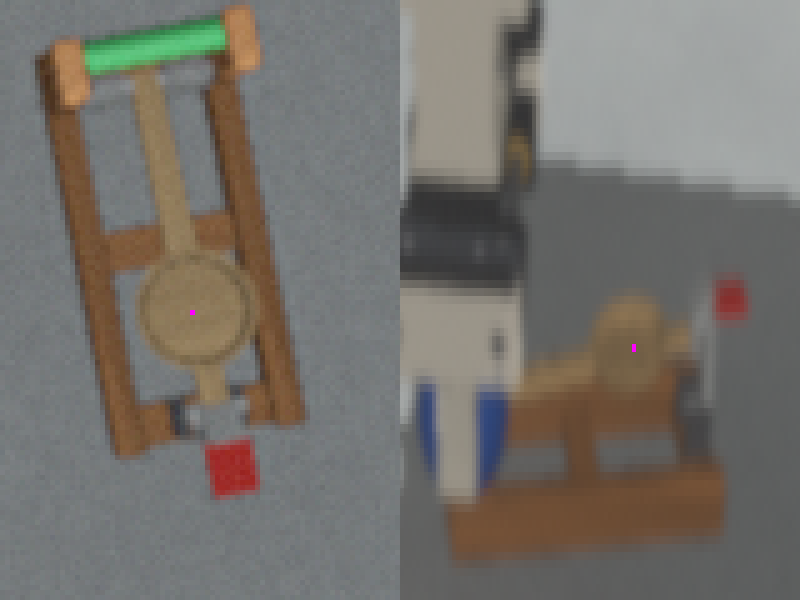

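My predicted bowl centre (magenta dot, at (192,312)) matches the dish within 2 mm (dish centre about (196,308)). The ball is held between the fingers, so I carry it over.

Call:
apply_moves(commands=[[[-0.3,-1,0],0,1],[[-0.9,-3,0],0.05,1],[[-1.8,-6,0],0.1,1],[[-2.7,-9,0],0.15,1],[[-3.6,-12,0],0.206,1],[[-4.5,-15,0],0.206,1],[[-5.4,-18,0],0.206,1],[[-6.3,-21,0],0.206,1],[[-7.2,-24,0],0.206,1],[[-8.1,-27,0],0.206,1],[[-8.8,-30,0],0.206,1],[[-9.2,-31.5,0],0.206,1],[[-9.4,-32.2,0],0.206,1],[[-9.4,-32.2,-2],0.206,1],[[-9.4,-32.2,-5],0.206,1],[[-9.4,-32.2,-8],0.206,1],[[-9.4,-32.2,-8],0.206,1],[[-9.4,-32.2,-8],0.206,1]])

```text
clock: 19.4
tool_pos: [0.4468, -0.1888, 0.1368]
orientation: [-180.0, 0.2, 12.5]
force: [1.0, -0.1, 0.5]
opening: 0.0547
gripper_force: 30.0
```

Run:
```python
from h import *
s=ctrl.snapshot("wrist");S=ctrl.snapshot("side")
o=ctrl.get_obs();print(o["tool_pos"],o["opening"],o["orientation"],o["force"])
im=np.hstack([cv2.resize(S["img"][135:210,240:340],(400,300),interpolation=2),cv2.resize(s["img"],(400,300))])
cv2.imwrite("pics/g.png",im[:,:,::-1])
```

```text
[ 0.44896599 -0.18889312  0.13906744] 0.054529925062676475 [ 1.79945343e+02 -7.43223227e-02  1.25544863e+01] [ 1.08777528 -0.10166853 -0.32921292]
```

View pics/g.png

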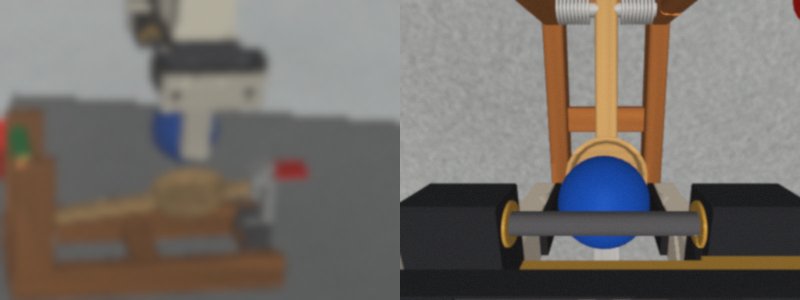

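Ball is centred over the dish: wrist view (604,200), in line with the stick. I lower it slowly.

Call:
apply_moves(commands=[[[0,0,-0.7],0,1],[[0,0,-1.4],0,1],[[0,0,-2.0],0,1],[[0,0,-2.5],0,1],[[0,0,-2.9],0,1],[[0,0,-3.2],0,1],[[0,0,-3.4],0,1],[[0,0,-3.4],0,1],[[0,0,-3.4],0,1],[[0,0,-3.4],0,1]])

```text
clock: 20.33
tool_pos: [0.4481, -0.1889, 0.1037]
orientation: [180.0, -0.0, 12.5]
force: [-0.4, 0.2, 0.3]
opening: 0.0544
gripper_force: 30.0
```

Call:
apply_moves(commands=[[[0,0,-0.1],0,1],[[0,0,-0.2],0,1],[[0,0,-0.3],0,1],[[0,0,-0.3],0,1],[[0,0,-0.3],0,1]])

```text
clock: 20.75
tool_pos: [0.4478, -0.1888, 0.1005]
orientation: [-180.0, 0.0, 12.5]
force: [0.5, 0.6, -0.8]
opening: 0.0546
gripper_force: 30.0
```

Call:
apply_moves(commands=[[[0,0,-0.1],0,1],[[0,0,-0.1],0,1],[[0,0,-0.2],0,1],[[0,0,-0.2],0,1],[[0,0,-0.2],0,1]])

```text
clock: 21.17
tool_pos: [0.4481, -0.1889, 0.0988]
orientation: [180.0, -0.0, 12.5]
force: [-0.5, 0.0, 3.1]
opening: 0.0547
gripper_force: 30.0
```

Call:
apply_moves(commands=[[[0,0,0.05],0,1],[[0,0,0.05],0,1],[[0,0,0.05],0,0.37],[[0,0,0.05],0,0.35],[[0,0,0.05],0,0.33],[[0,0,0.05],0,0.3],[[0,0,0.05],0,0.25],[[0,0,0.05],0,0.2],[[0,0,0.05],0,0.2],[[0,0,0.05],0,0.2],[[0,0,0.05],0,0.2]])

```text
clock: 22.08
tool_pos: [0.4478, -0.1888, 0.099]
orientation: [-180.0, 0.0, 12.5]
force: [-0.4, 0.8, 0.2]
opening: 0.0699
gripper_force: 0.0
```

Released. I rise straight up, then move clear and check.

Call:
apply_moves(commands=[[[0,0,0.5],0,0.2],[[0,0,1.5],0,0.2],[[0,0,3],0,0.2],[[0,0,6],0,0.2],[[0,0,10],0,0.2],[[0,0,14],0,0.2],[[0,4,16],0,0.2],[[0,8,16],0,0.2],[[0,12,16],0,0.2],[[0,16,16],0,0.2],[[0,16,16],0,0.2],[[0,16,16],0,0.2],[[0,16,16],0,0.2]])

```text
clock: 23.17
tool_pos: [0.4478, -0.0286, 0.2594]
orientation: [180.0, -0.0, 12.6]
force: [0.1, -0.2, 1.2]
opening: 0.0702
gripper_force: 0.0
```

Run:
```python
from h import *
np.set_printoptions(precision=4,suppress=True)
S=ctrl.snapshot("side");t=ctrl.snapshot("top");rs=[]
for c in(t,S):
    H=cv2.cvtColor(c["img"],cv2.COLOR_RGB2HSV);m=cv2.inRange(H,(105,150,50),(125,255,255));m[:150 if c is S else 200]=0;m[250:]=0;m[:,:250]=0;m[:,350:]=0
    ys,xs=np.nonzero(m);p=(xs.mean(),ys.mean());print(len(xs),p,atz(c,p,.092));rs.append(ray(c,p))
print("ball",tri(rs))
for k,z in(("lid_tab",.217),("release_tab",.086)):
  for c in(S,t):print(k,[(round(x["score"],2),atz(c,x["at"],z)) for x in ctrl.spot_point(c,k)[:3]])
print(ctrl.get_obs()["tool_pos"])
```

```text
267 (np.float64(318.3183520599251), np.float64(222.65543071161048)) [ 0.4504 -0.1866  0.092 ]
109 (np.float64(284.4036697247706), np.float64(176.96330275229357)) [ 0.4523 -0.1832  0.092 ]
ball [ 0.4514 -0.1868  0.0902]
lid_tab [(0.85, array([0.3894, 0.5283, 0.217 ])), (0.84, array([0.6442, 0.141 , 0.217 ])), (0.67, array([0.2892, 0.3647, 0.217 ]))]
lid_tab [(0.86, array([0.38  , 0.3722, 0.217 ])), (0.84, array([0.6508, 0.1347, 0.217 ]))]
release_tab [(0.63, array([ 0.3658, -0.1984,  0.086 ]))]
release_tab [(0.48, array([ 0.3484, -0.212 ,  0.086 ]))]
[ 0.4478 -0.0298  0.259 ]
```

The ball sits at (0.451, -0.187, 0.090), the predicted resting place in the hooked bowl, and the lid is on its stop.

```bash
python3 -c "
from plant import ctrl
print(ctrl.close_job())"
```

```text
the job is handed in; nothing more can be done
None
```

Job handed in at about 24 s of the 67 s limit: my last checks showed the spoon hooked, the lid open on its stop, the blue ball at rest in the bowl and the arm clear; the hand-in returned no verdict, and I didn't re-measure the tiffin, jar or mould, though the arm never worked near them.

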